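# Press the caps home on a tube rack

### The arm

A 6-joint arm with a two-finger parallel gripper is mounted at the origin on the work surface. World frame = base frame: x ahead of the robot, y to its left, z up, the work surface at z = 0. Lengths are in m, angles in degrees, forces in N, time in s.
With the tool pointing down it reaches from about 0.375 to 0.9 m from the base axis. Payload 3.1 kg.
Tool frame: the origin (TCP) lies at the very end of the fingers, on their centre line; the grasp point (between the pads) lies behind it (bot.grip_depth is the z of the grasp point in the tool frame, in m); z points along the fingers, y is the direction in which the jaws open and shut (so a half turn about z gives the same grasp; the last joint's range is limited). The gripper opens to 87 mm and grips with 3 to 60 N. Pads are 19 mm wide; open, the fingers measure 117 mm over their backs; the gripper's body (75 mm by 190 mm) begins 51 mm behind the grasp point.
Start: joints at [57.095, 30.224, 82.088, -0, 67.689, -10.227], TCP at [0.241, 0.577, 0.223] pointing down, gripper open.
Joint ranges: [-176.69, 176.69], [-43.24, 126.21], [12.49, 139.97], [-82, 262], [0, 151.66], [-163.58, 163.58]. Speed limits (degrees/s): [159.86, 159.86, 180, 180, 180, 180].

### API

Orientations are given as a 3x3 rotation matrix whose columns are the frame's x, y, z axes.
In Python, from rig import bot, vision gives the robot as it stands. The module is installed in compiled form; this text tells all that it offers.
- The arm moves only by the shell command python3 -m jog 'ROWS'. ROWS is JSON, a list of rows, each a list of 3 entries, a list of its own where there are three numbers: the shift along the tool's x, y, z in mm, then the turn, a rotation vector about the tool's x, y, z in degrees, then the closure, from 0 (fully open) to 1 (shut). In form: [[[dx, dy, dz], [wx, wy, wz], fingers], ...]. A call has 1 to 12 rows; each row is the pose to reach, as a shift and turn from the pose commanded when the call began, along the tool's axes at that moment; what a row does not reach only later rows make up. A row lasts 1/12 s, in which the tool goes at most 41.7 mm and 7.16 degrees, less where a joint would pass 70% of its speed; a pose out of reach is approached as far as the arm can. A call with a gripper value outside its range is refused whole. The fingers move at their own pace and stop on an object; the grip force is fixed at half the most. Time passes only in rows, so rows that repeat a pose let the fingers close. It gives the time, the measured TCP pose, the force and the opening at its end, in the units of the state.
- bot.read_state(): the state, without advancing time (a new reading comes with each control period).
- vision.capture(name): name is "scene" or "top"; returns the picture (480x640x3 uint8, red, green, blue); there is no depth.
- vision.camera_info(name): a dict with "intrinsics" (3x3 intrinsics, pixels), "camera_from_world" (4x4, takes a point from world to camera coordinates). Camera axes: x right, y up, looking along -z (the intrinsics and any distortion apply to the point x, -y, -z); pixel columns grow to the right and rows downward; lengths in m; the calibration is good to about 2 mm. A picture is of the moment at which its call begins. camera_info takes no time and is no camera call.
- bot.hand_in(): hands the job in, once; it reports no verdict.
The state is a dict: "time_s": time; "joint_positions": joint angles; "qvel": joint speeds; "tau": joint torques, N m; "position": TCP position; "tcp_rot": TCP orientation; "force": force on the tool from outside, world axes, zero at the start; "moment": the same for the moment, N m; "opening": opening from 0.0 (shut) to 1.0 (fully open).
Only numpy, scipy, OpenCV 4.12 (cv2) and the standard library are available. Lean on these libraries where they do the work, as an engineer would, in place of code of your own. Each camera call takes 0.05 s, during which the arm holds its last target. There are 200 camera calls.

### The job

Set the purple tube rack, whose white cap mat still stands proud, into the nest of the cap press's carriage, without dropping it, and push the carriage fully in by its knob. Then press the sprung plate down with the fingers on its black palm rest until it lies level, hold it down with a steady 15 newtons or so for two full seconds (never above 24 newtons) so that all the caps go home, and let the plate rise again. Press the caps only with the plate, and leave the finished green rack and everything else on the bench alone.

Things in the scene. Friction and masses are not known exactly. Their poses are not given: they have to be found in the camera images.
- rack: loose purple rack of small tubes, block 92 x 52 x 30 mm (its own x, y, z), about 0.17 kg with its caps, standing in the white tray; origin at the centre of its underside, z up. On top it carries a white cap mat 86 x 46 x 4 mm whose top is 43 mm above the origin while proud and 37 mm when home. Pick it up from above across the 52 mm sides (closing along its own y), on the block below the mat. Either way round fits the nest
- caps (a joint): how far the cap mat of the purple rack has been pushed into its tubes: 0 proud, 0.006 m fully home. It moves only with about 12 N on the mat, and stays where it is pushed
- press: the cap press, fixed to the bench: teal base 325 x 170 mm, deck top 22 mm high; origin at bench level. Own x points from its open front (where the carriage comes out) to its hinge at the rear, z up. Deck from x -210 to +115 mm, y +-85 mm; grey hinge cheeks at the rear up to 95 mm high
- carriage (a joint): position of the sliding carriage: 0 fully in against its stop, 0.150 m fully out; it slides along the press's own x (in = +x), with about 2 N of friction, and stays where it is left
- nest (a point): on the carriage, centre of the nest's floor where the rack's underside centre belongs, 32 mm above the bench; its axes are the press's axes (nest 97 mm along x, 57 mm along y, between four black corner pieces 8 mm high; the rack lies lengthwise along the slide, with 2.5 mm play on each side). The middle of each long side is open for fingers, over the 80 mm wide carriage floor. Fully in, the nest lies 5 mm in front of the press's origin, under the plate
- pull (a point): centre of the top of the carriage's black pull knob: upright, 20 mm diameter, its black part from 40 to 66 mm above the bench, standing 147 mm in front of the nest's centre; push it to +x of the press or pinch it
- plate (a joint): tilt of the pressing plate about its rear hinge: 0.55 rad raised (rest, held up by a torsion spring), 0 when it lies level on caps that are home, where it also bottoms on hard stops (at -0.006). The spring pushes up with about 2.5 N at the palm rest when raised and 5 N when level; pushing the caps in takes up to 6 N more there, then it comes up hard on its stops
- platen: the pressing plate with all it carries: aluminium 104 x 76 mm with a silicone pad below and the palm rest in front; 0.4 kg; origin on the hinge axis; own x to the rear, own z up from the plate
- palm_rest (a point): centre of the top face of the black palm rest at the plate's front edge, flat, 40 mm along x and 100 mm along y; 170 mm in front of and (own z) 18 mm above the hinge axis. Its axes are the plate's. About 179 mm above the bench when raised, 93 mm when level
- hinge (a point): centre of the hinge axis, 75 mm above the bench, 80 mm behind the press's origin; the axis runs along the press's own y
- tray: white enamel tray with a dark rim, fixed, 220 x 300 mm (x, y), rim 24 mm high, wall 4 mm, floor 4 mm thick; origin at the centre of its underside. Both racks stand on its floor
- done_rack: loose green rack of the same size in the same tray, its white cap mat already home; not to be touched. Origin as the purple rack's
- tube_rack: bystander: loose white rack 62 x 110 mm with capped blood tubes, 96 mm high; origin at the centre of its underside
- reagent: bystander: loose amber bottle, 52 mm diameter, 105 mm high; origin at the centre of its underside
- bowl: bystander: loose cream enamel bowl, 120 mm wide, 50 mm high; origin at the centre of its underside
- tip_box: bystander: loose pink pipette tip box 80 x 120 x 71 mm with clear lid; origin at the centre of its underside
- pot: bystander: loose blue pot, 76 mm wide, 95 mm high; origin at the centre of its underside
There are look-alikes about, which are no part of the job. What is shaped like the rack but pink or yellow is not meant.

How it is judged:
By the outcome, as a careful person would: the job done as asked, in the order asked, and still so for the second after the job is handed in, with the robot touching nothing.
It also fails if it takes over 67 s, if anything falls off the work surface, if the arm or the gripper's body presses on something with over 40 N, if the wrist force passes 120 N, or if a joint passes its speed limit or range.

## Working session

There is one attempt and no reset: what is moved stays moved. The work goes in short steps, Python scripts to look and compute and a shell command to move; the robot and the scene stay as the last step left them, time stands still between calls to the robot, and variables do not carry over. Pictures are saved under pics/ and viewed, about 8 in all and at most 12, crops included, and the job is handed in when it is done.

```bash
mkdir -p pics
python3 - <<'E'
from rig import bot, vision
import cv2
for n in ("scene","top"):
    im=vision.capture(n); cv2.imwrite(f"pics/{n}0.png",im[:,:,::-1])
    i=vision.camera_info(n); print(n,i)
print(bot.read_state(), bot.grip_depth)
E
```

```text
scene {'intrinsics': array([[506.68501011,   0.        , 324.20790797],
       [  0.        , 506.68501011, 242.59226422],
       [  0.        ,   0.        ,   1.        ]]), 'camera_from_world': array([[-0.43879705,  0.89857466,  0.00455209,  0.32647226],
       [-0.54376339, -0.26955983,  0.7947697 ,  0.19860383],
       [ 0.71538698,  0.34626734,  0.60689407, -1.71459956],
       [ 0.        ,  0.        ,  0.        ,  1.        ]])}
top {'intrinsics': array([[458.35649406,   0.        , 322.54042596],
       [  0.        , 458.35649406, 233.82125969],
       [  0.        ,   0.        ,   1.        ]]), 'camera_from_world': array([[ 0.01963172, -0.99978338,  0.00691261, -0.14072494],
       [ 0.9979797 ,  0.02001321,  0.0602992 , -0.52493505],
       [-0.06042449,  0.00571486,  0.99815641, -1.1917396 ],
       [ 0.        ,  0.        ,  0.        ,  1.        ]])}
{'time_s': 0.1, 'joint_positions': array([ 5.70937016e+01,  3.02752854e+01,  8.21456071e+01, -2.26273849e-03,
        6.76913829e+01, -1.02265009e+01]), 'qvel': array([ 0.07289929, -0.06813802, -0.14026191, -0.01702121, -0.08588189,
        0.00521695]), 'tau': array([ 1.45702330e-05, -4.40986562e+01, -1.77151912e+01,  6.34940621e-02,
        5.33860736e-02, -5.69791519e-05]), 'position': array([0.24061013, 0.57613598, 0.22167094]), 'tcp_rot': array([[-9.22679735e-01,  3.85565866e-01, -1.03389675e-03],
       [ 3.85567126e-01,  9.22678286e-01, -1.66502894e-03],
       [ 3.11975750e-04, -1.93492506e-03, -9.99998079e-01]]), 'force': array([ 0.02203212,  0.04993538, -1.348476  ]), 'moment': array([ 0.04047803, -0.04112343, -0.01000339]), 'opening': 0.9994284466280446} -0.0187
```

View pics/scene0.png

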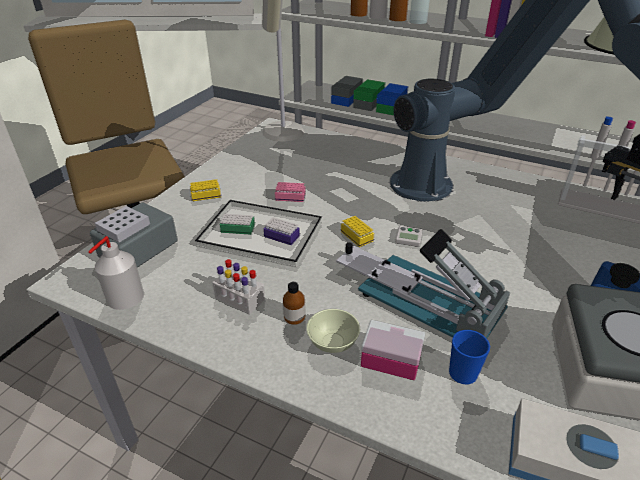

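View pics/top0.png

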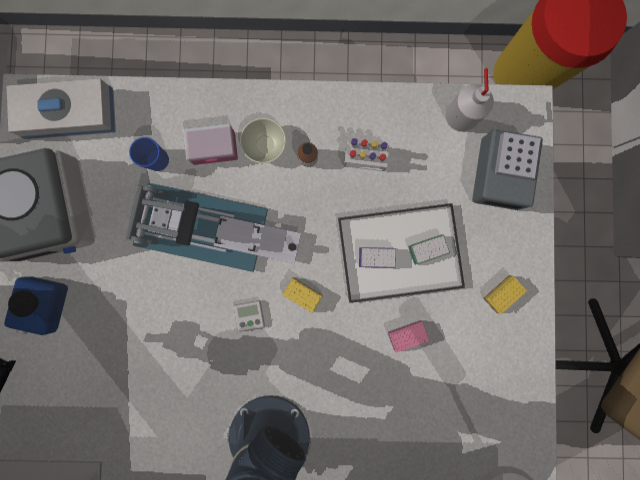

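Candidates for the rack, by top-view pixel: purple/white (378,258), which is the one to choose; green/white (430,249), the finished one; yellow (301,293) and (506,294); pink (408,336). The press has its knob at (292,246), the palm rest at about (187,222) and its hinge at the left. I'll check close crops next.

Run:
```python
import cv2,numpy as np
t=cv2.imread("pics/top0.png"); s=cv2.imread("pics/scene0.png")
a=cv2.resize(t[170:290,120:320],None,fx=4,fy=4,interpolation=cv2.INTER_CUBIC)
cv2.imwrite("pics/crop_press.png",a)
b=cv2.resize(t[235:280,345:415],(420,270),interpolation=cv2.INTER_CUBIC)
c=cv2.resize(s[205:255,255:315],(324,270),interpolation=cv2.INTER_CUBIC)
d=cv2.resize(s[220:345,325:515],(456,300),interpolation=cv2.INTER_CUBIC)
o=np.zeros((580,760,3),np.uint8); o[:270,:420]=b; o[:270,430:754]=c; o[275:575,:456]=d
cv2.imwrite("pics/crop_mix.png",o)
```

```text
(no output)
```

View pics/crop_press.png

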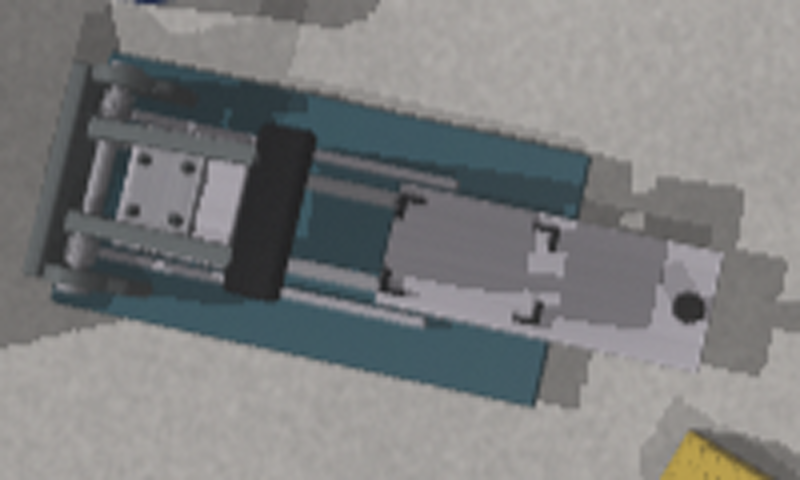

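View pics/crop_mix.png

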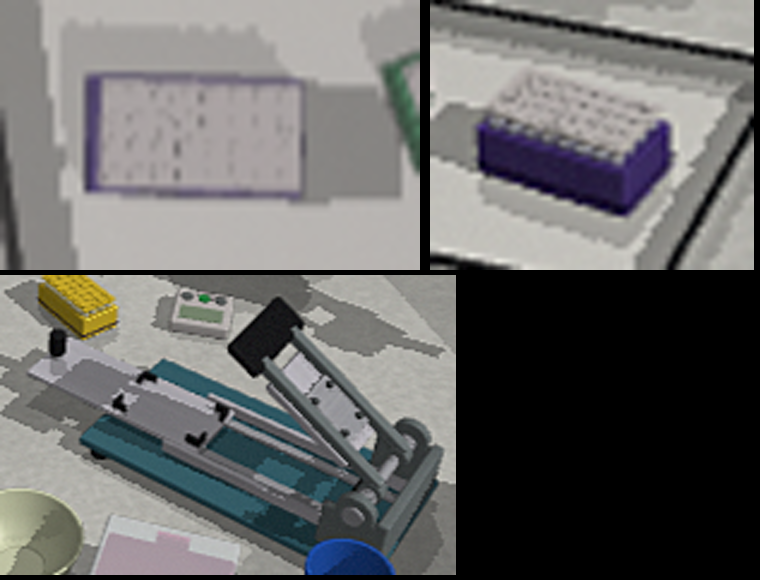

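The crops show the purple rack with its proud mat, so the choice is confirmed. In the 4x press crop, the nest's corner pieces are at (410,205), (548,237), (392,283) and (530,313), the knob top at (689,307) and the palm rest at (270,212). Now I'll measure.

```bash
cat > h.py <<'E'
from rig import bot, vision
import numpy as np, cv2
def ray(n,uv):
    i=vision.camera_info(n);K=i["intrinsics"];T=i["camera_from_world"];R=T[:3,:3]
    d=np.linalg.inv(K)@np.array([uv[0],uv[1],1.]); d=R.T@(d*[1,-1,-1]); return -R.T@T[:3,3],d/np.linalg.norm(d)
def plane(n,uv,z):
    c,d=ray(n,uv); return c+d*(z-c[2])/d[2]
def tri(a,b):
    c1,d1=ray("top",a);c2,d2=ray("scene",b)
    s=np.linalg.lstsq(np.c_[d1,-d2],c2-c1,rcond=None)[0]
    p,q=c1+s[0]*d1,c2+s[1]*d2; return (p+q)/2,np.linalg.norm(p-q)
def proj(n,p):
    i=vision.camera_info(n);T=i["camera_from_world"]; c=(T[:3,:3]@p+T[:3,3])*[1,-1,-1]
    u=i["intrinsics"]@c; return u[:2]/u[2]
def comps(m,x0,y0,x1,y1,amin=3):
    n,l,st,ce=cv2.connectedComponentsWithStats(m[y0:y1,x0:x1].astype(np.uint8)); 
    return [(ce[i]+[x0,y0],st[i][4],st[i][:4]+[x0,y0,0,0]) for i in range(1,n) if st[i][4]>=amin]
E
python3 - <<'E'
from h import *
np.set_printoptions(precision=4,suppress=True)
t=cv2.imread("pics/top0.png"); s=cv2.imread("pics/scene0.png")
def pur(im): 
    h=cv2.cvtColor(im,cv2.COLOR_BGR2HSV); return (abs(h[...,0].astype(int)-128)<14)&(h[...,1]>70)
for nm,im,w,z in (("top",t,(345,235,412,280),.034),("scene",s,(255,205,315,255),.034)):
    m=pur(im); k=np.zeros_like(m); x0,y0,x1,y1=w;k[y0:y1,x0:x1]=m[y0:y1,x0:x1]
    pts=np.argwhere(k)[:,::-1].astype(np.float32); hull=cv2.convexHull(pts)[:,0]
    f=np.zeros(m.shape,np.uint8); cv2.fillConvexPoly(f,hull.astype(int),1)
    print(nm,len(pts),cv2.minAreaRect(pts),hull.min(0),hull.max(0))
    if nm=="top":
        f=cv2.fillConvexPoly(np.zeros(m.shape,np.uint8),hull.astype(int),1)&~k
        p=max(comps(f,*w),key=lambda c:c[1]); print("mat",p)
        cs=cv2.findContours(f,0,1)[0]; r=cv2.minAreaRect(max(cs,key=cv2.contourArea)); print(r)
        print("mat corners @.047",[plane("top",c,.047) for c in cv2.boxPoints(r)], plane("top",p[0],.047))
        print("hull corners @.034",[plane("top",c,.034) for c in cv2.boxPoints(cv2.minAreaRect(pts))])
d=t.max(2)<75
print("dark top");[print(c) for c in comps(d,205,210,300,256)]
print("palm",[c for c in comps(d,170,195,205,250,40)])
d=s.max(2)<75
print("dark scene");[print(c) for c in comps(d,340,235,430,300)]
E
```

```text
top 20 ((360.5, 257.0), (18.0, 1.0), 90.0) [360. 248.] [361. 266.]
mat (array([361., 253.]), np.int32(9), array([361, 249,   1,   9]))
((361.0, 253.0), (8.0, 0.0), -90.0)
mat corners @.047 [array([ 0.4683, -0.2298,  0.047 ]), array([ 0.4683, -0.2298,  0.047 ]), array([ 0.4887, -0.2295,  0.047 ]), array([ 0.4887, -0.2295,  0.047 ])] [ 0.4785 -0.2297  0.047 ]
hull corners @.034 [array([ 0.4917, -0.228 ,  0.034 ]), array([ 0.4917, -0.2306,  0.034 ]), array([ 0.4451, -0.2313,  0.034 ]), array([ 0.4451, -0.2287,  0.034 ])]
scene 336 ((281.8159484863281, 229.59808349609375), (52.73638153076172, 48.01033020019531), 1.301952600479126) [255. 205.] [308. 254.]
dark top
(array([225.3529, 211.5294]), np.int32(34), array([215, 210,  19,   5]))
(array([212.0824, 226.2157]), np.int32(255), array([205, 212,  21,  32]))
(array([235.3333, 213.6667]), np.int32(3), array([235, 213,   2,   2]))
(array([264.7333, 218.4667]), np.int32(15), array([263, 212,   4,  13]))
(array([247.16, 219.9 ]), np.int32(50), array([234, 217,  27,   7]))
(array([257.1176, 228.6471]), np.int32(17), array([253, 226,   7,   7])
[... 468 characters left out ...]
 247.6164]), np.int32(73), array([346, 242,   7,  13]))
(array([385.8621, 262.0345]), np.int32(29), array([382, 260,   9,   5]))
(array([374.3077, 273.3077]), np.int32(26), array([372, 270,   6,   7]))
(array([416.9375, 276.4375]), np.int32(32), array([414, 273,   7,   9]))
(array([381.9356, 287.5792]), np.int32(202), array([364, 278,  42,  22]))
(array([423.5, 279.5]), np.int32(4), array([422, 279,   4,   2]))
(array([428. , 281.5]), np.int32(4), array([427, 281,   3,   2]))
(array([421.5436, 290.8923]), np.int32(195), array([411, 283,  19,  17]))
(array([406.2162, 288.1892]), np.int32(37), array([402, 285,   9,   7]))
(array([368.2338, 294.3377]), np.int32(77), array([358, 288,  24,  12]))
```

Run:
```python
from h import *
np.set_printoptions(precision=4,suppress=True)
t=cv2.imread("pics/top0.png"); s=cv2.imread("pics/scene0.png")
for nm,im,w in (("top",t,(350,240,405,275)),("scene",s,(260,212,305,250))):
    g=im.astype(int); m=(g[...,0]-g[...,1]>18)
    x0,y0,x1,y1=w; k=np.zeros(m.shape,np.uint8);k[y0:y1,x0:x1]=m[y0:y1,x0:x1]
    pts=np.argwhere(k)[:,::-1].astype(np.float32); hull=cv2.convexHull(pts)[:,0]
    print(nm,len(pts),cv2.minAreaRect(pts))
    if nm=="top":
        B=cv2.boxPoints(cv2.minAreaRect(pts)); print([plane("top",c,.034) for c in B])
        f=cv2.fillConvexPoly(np.zeros(m.shape,np.uint8),hull.astype(int),1)&~k
        f=cv2.morphologyEx(f,cv2.MORPH_CLOSE,np.ones((3,3)))
        cs=max(cv2.findContours(f,0,1)[0],key=cv2.contourArea); r=cv2.minAreaRect(cs);print("hole",r)
        M=cv2.moments(f,True); ct=[M['m10']/M['m00'],M['m01']/M['m00']]; print("mat centroid",ct,M['m00'],plane("top",ct,.047))
        for y in (252,257,262): print((g[y,355:402,0]-g[y,355:402,1]).tolist())
        for x in (368,380,390): print((g[244:272,x,0]-g[244:272,x,1]).tolist())
        cs2=[c for c in hull]
    else:
        print(hull.tolist())
for y in range(212,250,1): print(''.join('#' if s[y,x,0].astype(int)-s[y,x,1]>18 else '.' for x in range(262,305)),y)
L=[c for c in comps(t.max(2)<48,214,212,265,256)];[print(c) for c in L]
print([c for c in comps(t.max(2)<48,285,238,300,252)])
print("palm",[c for c in comps(t.max(2)<40,170,195,205,250,40)])
```

```text
top 81 ((376.52197265625, 257.27337646484375), (35.529144287109375, 19.53648567199707), 1.7357044219970703)
[array([ 0.4437, -0.2248,  0.034 ]), array([ 0.4943, -0.2256,  0.034 ]), array([ 0.4933, -0.3178,  0.034 ]), array([ 0.4428, -0.3168,  0.034 ])]
hole ((376.5, 257.0), (20.0, 35.0), 90.0)
mat centroid [377.38080495356036, 256.9860681114551] 646.0 [ 0.4691 -0.2718  0.047 ]
[-3, -3, -2, -2, 19, 41, 31, 1, 0, 0, 1, 0, 0, 0, 0, 0, 0, 0, 0, 0, 0, 0, 0, 1, 0, 0, 1, 0, 0, 0, -1, 0, 0, 0, 0, 0, 1, 0, 0, 1, 6, -2, -3, -3, -2, -2, -2]
[-2, -2, -2, -3, 22, 40, 21, 1, 0, 0, 0, 0, 1, 0, 0, 0, -1, 1, 1, 0, 0, 0, -1, -2, 0, 0, 1, 1, 0, 1, 0, -1, 0, 0, 0, 0, 0, 0, 0, 0, 7, -1, -2, -3, -2, -1, -2]
[-2, -3, -3, -3, 21, 43, 21, 1, -1, 1, 0, 0, 0, 0, 0, 0, 0, 1, 0, 0, 0, 0, 0, 0, 0, -1, 0, -1, 0, 0, 1, 0, 0, 1, 0, 0, 1, 0, 0, 0, 5, -2, -2, -2, -2, -2, -2]
[-3, -2, -3, 14, 5, 0, 0, 1, 0, 0, 1, 1, 1, 0, 1, 0, 1, 1, 0, 0, 0, 0, 11, 5, -1, -3, -3, -3]
[-2, -4, -2, 6, 19, 5, 0, 0, 0, 0, 0, 0, 0, 0, 0, 0, -1, 0, -1, 0, 0, 0, 15, 18, 0, -3, -3, -3]
[-2, -2, -2, 1, 18, 7, 1, 1, 0, 1, 0, 0, 0, 0, 2, 1, -1, 
[... 1649 characters left out ...]
.....################.......... 241
....................############........... 242
........................#######............ 243
...........................###............. 244
........................................... 245
........................................... 246
........................................... 247
........................................... 248
........................................... 249
(array([220.125, 220.875]), np.int32(8), array([219, 219,   3,   5]))
(array([216., 240.]), np.int32(5), array([216, 238,   1,   5]))
(array([254., 248.]), np.int32(3), array([254, 247,   1,   3]))
[]
palm [(array([193.0933, 222.0267]), np.int32(75), array([188, 204,  11,  38]))]
```

Run:
```python
from h import *
np.set_printoptions(precision=4,suppress=True)
t=cv2.imread("pics/top0.png"); s=cv2.imread("pics/scene0.png")
P=lambda u,v,z: plane("top",(u,v),z)
print("block y ends",P(359,257,.004),P(395.2,257.5,.034)," mat",P(361,257,.047),P(394.6,257.5,.047))
print("block x sides",P(378,266.9,.034),P(378,247.2,.02), "dir",P(390,248.3,.034)-P(368,247.3,.034),P(390,266.9,.034)-P(368,266.3,.034))
# scene: bottom corner & right corner of block
tm=t.max(2).astype(int); sm=s.max(2).astype(int)
for a,b in ((222,221),(257,229),(218,241),(253,248),(292,246)):
    print((a,b)); print(tm[b-6:b+7,a-6:a+7])
def wc(m,a,b,r,thr): 
    y,x=np.mgrid[b-r:b+r+1,a-r:a+r+1]; w=np.clip(thr-m[b-r:b+r+1,a-r:a+r+1],0,None); return (w*x).sum()/w.sum(),(w*y).sum()/w.sum()
print("scene Ls",[wc(sm,a,b,5,80) for a,b in ((386,262),(374,273),(417,277),(406,288))],"knob",comps(sm<80,343,240,355,256))
```

```text
block y ends [ 0.4686 -0.2284  0.004 ] [ 0.4689 -0.3197  0.034 ]  mat [ 0.4683 -0.2298  0.047 ] [ 0.4687 -0.316   0.047 ]
block x sides [ 0.4437 -0.2754  0.034 ] [ 0.4951 -0.2765  0.02  ] dir [-0.0015 -0.0571  0.    ] [-0.0004 -0.057   0.    ]
(222, 221)
[[ 73  74  74  68  77  74  76  80  86  90  99 108 114]
 [ 73  73  74  65  94 102 104 110  88  79  78  81  85]
 [ 86  73  72  65  99 102 104 107 109 105 109 104  91]
 [ 97  91  92  79  72  70  86  85 101 103 117 116 113]
 [ 99  98  90  74  47  45  57  58  66  71  98 114 116]
 [100  97  83  57  42  47  80  51  51  44  75 114 116]
 [ 86  90  81  65  42  62 106  99 100  98 102 115 115]
 [ 75  77  71  52  42  83 112 113 112 112 113 113 113]
 [ 74  72  61  42  40 106 115 114 114 115 113 113 113]
 [ 73  74  72  80  62 113 116 116 116 116 115 115 114]
 [ 74  68  93 107 103 113 115 114 116 116 115 115 115]
 [ 74  58 113 115 115 115 114 114 114 115 115 114 114]
 [ 75  65 116 116 117 115 115 115 115 115 114 115 114]]
(257, 229)
[[110 106 103 105 144 109  86  70  68  68  88  93  87]
 [116 115 104 104 148 134 126 146 140 116 108  81  67]
 [116 11
[... 2497 characters left out ...]
 116]
 [160 161  93  53  51  51  52  51  53  46 110 111 122]
 [162 163 146  89  54  53  53  51  48  67 117 107 121]
 [162 162 162 146 111  65  85  82 138 144 147 103 121]
 [162 162 163 162 152 140 145 145 164 165 163 117 121]
 [163 164 166 164 163 163 163 163 164 163 144 123 120]]
scene Ls [(np.float64(385.7236273904997), np.float64(262.14435533621224)), (np.float64(374.00189753320683), np.float64(273.5882352941176)), (np.float64(417.00408878504675), np.float64(276.3674065420561)), (np.float64(406.26919431279623), np.float64(288.4037914691943))] knob [(array([353.    , 240.3333]), np.int32(3), array([352, 240,   3,   2])), (array([348.55, 247.7 ]), np.int32(80), array([345, 242,   9,  13]))]
```

Run:
```python
from h import *
np.set_printoptions(precision=4,suppress=True)
nt=(237.05,234.7); ns=np.mean([(385.72,262.14),(374.0,273.59),(417.0,276.37),(406.27,288.4)],0)
print("nest tri",tri(nt,ns),"plane top",plane("top",nt,.039),"plane scene",plane("scene",ns,.037))
C=[plane("top",c,.04) for c in ((220.3,219.3),(258.5,227.2),(215.8,242.3),(253.6,250.0))]
for a,b in ((1,0),(3,2)): d=C[a]-C[b]; print(np.linalg.norm(d),np.degrees(np.arctan2(-d[1],-d[0])))
for a,b in ((0,2),(1,3)): d=C[a]-C[b]; print(np.linalg.norm(d),np.degrees(np.arctan2(d[1],d[0])))
k=plane("top",(291.8,246.4),.066); n=plane("top",nt,.039); d=n-k
print("knob",k,np.linalg.norm(d[:2]),np.degrees(np.arctan2(d[1],d[0])),tri((291.9,246.5),(348.6,244)))
print("palm",[plane("top",(187.5,222.5),.179)])
# rack scene check
r=np.array([.469,-.273,.034]); 
th=np.radians(-90+1)
print("rack mat tri: top mat centre",plane("top",(377.8,257.2),.047))
for sx in(-46,46):
  for sy in(-26,26):
    for z in (.004,.034):
      p=r*[1,1,0]+[ (sx*np.cos(th)-sy*np.sin(th))/1e3,(sx*np.sin(th)+sy*np.cos(th))/1e3,z]; print(sx,sy,z,proj("scene",p))
s=cv2.imread("pics/scene0.png").astype(int)
```

```text
nest tri (array([0.5196, 0.0924, 0.0326]), np.float64(0.0013954623394889618)) plane top [0.5196 0.0905 0.039 ] plane scene [0.5242 0.0943 0.037 ]
0.10090955922533869 79.44743035529255
0.09948094625801361 79.63337014816501
0.06046548168907484 -9.144241708942394
0.06012440260680346 -10.498296425653239
knob [ 0.4913 -0.0531  0.066 ] 0.14640941772646 78.87049198886358 (array([ 0.4909, -0.0527,  0.0634]), np.float64(0.0012238612325407745))
palm [array([0.5374, 0.1788, 0.179 ])]
rack mat tri: top mat centre [ 0.4686 -0.2729  0.047 ]
-46 -26 0.004 [299.4897 234.8114]
-46 -26 0.034 [299.2282 226.419 ]
-46 26 0.004 [291.0883 244.6625]
-46 26 0.034 [290.7121 236.1746]
46 -26 0.004 [271.9344 226.9177]
46 -26 0.034 [271.341  218.6019]
46 26 0.004 [263.0046 236.361 ]
46 26 0.034 [262.2836 227.9486]
```

Rack: (0.4687, -0.273), long axis at about 89°, and the scene view agrees to about 1 mm. Nest: about (0.520, 0.091), with the press x axis at about 79.4°. I'll add a helper that turns a world target into tool-frame shifts.

```bash
cat > to.py <<'E'
# usage: to.py x y z yaw_of_tool_y_deg [x y z yaw ...] -> shift mm / turn deg from the present pose
import sys; from h import *; from scipy.spatial.transform import Rotation as Ro
s=bot.read_state(); R=s["tcp_rot"]; p=s["position"]; a=list(map(float,sys.argv[1:]))
print("t %.2f"%s["time_s"],"pos",p.round(4),"yaw_y %.2f"%np.degrees(np.arctan2(R[1,1],R[0,1])),"F",s["force"].round(2),"op %.3f"%s["opening"],"J",s["joint_positions"].round(0))
for i in range(0,len(a),4):
    w=np.radians(a[i+3]); y=np.array([np.cos(w),np.sin(w),0]); z=np.array([0,0,-1.]); G=np.c_[np.cross(y,z),y,z]
    print((1000*R.T@(np.array(a[i:i+3])-p)).round(1),np.degrees(Ro.from_matrix(R.T@G).as_rotvec()).round(2))
E
python3 to.py .41 .12 .22 40 .4687 -.273 .12 -1 .4687 -.273 .009 -1
```

```text
t 0.10 pos [0.2406 0.5761 0.2217] yaw_y 67.32 F [ 0.02  0.05 -1.35] op 0.999 J [ 57.  30.  82.  -0.  68. -10.]
[-332.2 -355.6    2.3] [-1.100e-01  1.000e-02  2.732e+01]
[-537.9 -695.3  102.8] [-1.100e-01  5.000e-02  6.832e+01]
[-537.9 -695.1  213.8] [-1.100e-01  5.000e-02  6.832e+01]
```

```bash
python3 -m jog '[[[-332,-356,2],[0,0,27.3],0],[[-332,-356,2],[0,0,27.3],0],[[-332,-356,2],[0,0,27.3],0],[[-332,-356,2],[0,0,27.3],0],[[-332,-356,2],[0,0,27.3],0],[[-332,-356,2],[0,0,27.3],0],[[-332,-356,2],[0,0,27.3],0],[[-332,-356,2],[0,0,27.3],0],[[-332,-356,2],[0,0,27.3],0],[[-332,-356,2],[0,0,27.3],0],[[-332,-356,2],[0,0,27.3],0],[[-332,-356,2],[0,0,27.3],0]]'; python3 to.py .4687 -.273 .12 -1
```

```text
time_s: 1.1
position: [0.4109, 0.1172, 0.2205]
tcp_rot: [[-0.642, 0.767, 0.001], [0.767, 0.642, -0.001], [-0.001, -0.0, -1.0]]
force: [0.2, 0.4, -0.6]
opening: 0.999
t 1.10 pos [0.4109 0.1172 0.2205] yaw_y 39.92 F [ 0.24  0.37 -0.56] op 0.999 J [  1.  15. 109.  -0.  56. -39.]
[-336.3 -206.   100.9] [2.000e-02 5.000e-02 4.092e+01]
```

```bash
python3 -m jog '[[[-336,-206,80],[0,0,40.9],0],[[-336,-206,80],[0,0,40.9],0],[[-336,-206,80],[0,0,40.9],0],[[-336,-206,80],[0,0,40.9],0],[[-336,-206,80],[0,0,40.9],0],[[-336,-206,80],[0,0,40.9],0],[[-336,-206,80],[0,0,40.9],0],[[-336,-206,80],[0,0,40.9],0],[[-336,-206,80],[0,0,40.9],0],[[-336,-206,101],[0,0,40.9],0],[[-336,-206,101],[0,0,40.9],0],[[-336,-206,101],[0,0,40.9],0]]'; python3 to.py .4687 -.273 .12 -1 .4687 -.273 .06 -1;  python3 - <<'E'
from h import *
a=vision.capture("top")[:,:,::-1]; b=vision.capture("scene")[:,:,::-1]
o=np.zeros((400,780,3),np.uint8)
o[:,:390]=cv2.resize(a[210:310,330:428],(390,400),interpolation=2); o[:,395:780]=cv2.resize(b[170:270,235:331],(385,400),interpolation=2)
cv2.imwrite("pics/over.png",o)
E
```

```text
time_s: 2.1
position: [0.4671, -0.2702, 0.1175]
tcp_rot: [[0.018, 1.0, -0.003], [1.0, -0.018, 0.003], [0.003, -0.003, -1.0]]
force: [-0.3, 0.6, -0.7]
opening: 1.0
t 2.10 pos [ 0.4671 -0.2702  0.1175] yaw_y -1.04 F [-0.28  0.6  -0.7 ] op 1.000 J [-42.  32. 100.   0.  48. -41.]
[-2.8  1.6 -2.6] [-0.2  -0.18 -0.04]
[-3.   1.8 57.4] [-0.2  -0.18 -0.04]
```

View pics/over.png

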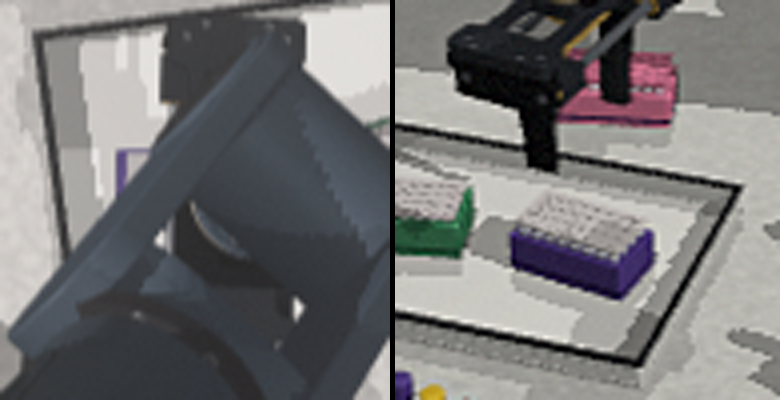

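The crop shows the open jaws straddling the purple rack: near fingertip at (540,168), far one at (615,100). The green rack is clear. I'll go down and compare with the projected fingertips.

```bash
python3 - <<'E'
from h import *
s=bot.read_state(); p=s["position"];y=s["tcp_rot"][:,1]
print([proj("scene",p+k*y) for k in (-.051,0,.051)],"seen (271.2,212) (289.9,195.3)")
E
python3 -m jog '[[[-1.5,1.8,30],[-0.2,-0.2,0],0],[[-2.5,1.8,55],[-0.2,-0.2,0],0],[[-2.8,1.7,57],[-0.2,-0.2,0],0],[[-2.8,1.7,57],[-0.2,-0.2,0],0]]'; python3 to.py .4687 -.273 .009 -1
```

```text
[array([290.24820786, 193.53816459]), array([281.02240657, 202.24863463]), array([271.30757866, 211.42081545])] seen (271.2,212) (289.9,195.3)
time_s: 2.53
position: [0.4693, -0.2704, 0.0625]
tcp_rot: [[0.014, 1.0, 0.001], [1.0, -0.014, -0.002], [-0.002, 0.001, -1.0]]
force: [0.4, 0.1, -0.0]
opening: 1.003
t 2.53 pos [ 0.4693 -0.2704  0.0625] yaw_y -0.78 F [ 0.44  0.1  -0.01] op 1.003 J [-42.  38. 101.  -0.  41. -41.]
[-2.5 -0.7 53.5] [0.08 0.09 0.22]
```

```bash
python3 -m jog '[[[-1,-0.5,20],[0,0,0.2],0],[[-2,-0.5,40],[0,0,0.2],0],[[-2,-0.5,40],[0,0,0.2],0],[[-2,-0.5,40],[0,0,0.2],0],[[-2,-0.5,40],[0,0,0.2],0]]'; python3 to.py .4687 -.273 .009 -1
```

```text
time_s: 2.95
position: [0.4705, -0.2748, 0.0243]
tcp_rot: [[0.018, 1.0, 0.005], [1.0, -0.018, -0.005], [-0.005, 0.005, -1.0]]
force: [0.4, -0.6, 0.0]
opening: 1.002
t 2.95 pos [ 0.4705 -0.2748  0.0243] yaw_y -1.04 F [ 0.4  -0.6   0.02] op 1.002 J [-42.  42. 102.  -0.  36. -41.]
[ 1.8 -1.9 15.3] [ 0.31  0.29 -0.04]
```

```bash
python3 -m jog '[[[1,-1.5,12],[0.3,0.3,0],0],[[1.8,-1.8,15],[0.3,0.3,0],0],[[1.8,-1.8,15],[0.3,0.3,0],0],[[1.8,-1.8,15],[0.3,0.3,0],0]]'; python3 to.py .4687 -.273 .009 -1; python3 -m jog '[[[0,0,0],[0,0,0],1],[[0,0,0],[0,0,0],1],[[0,0,0],[0,0,0],1],[[0,0,0],[0,0,0],1],[[0,0,0],[0,0,0],1],[[0,0,0],[0,0,0],1]]';python3 to.py .4687 -.273 .009 -1
```

```text
time_s: 3.28
position: [0.4677, -0.2726, 0.0074]
tcp_rot: [[0.019, 1.0, -0.002], [1.0, -0.019, 0.002], [0.002, -0.002, -1.0]]
force: [0.2, 0.4, -0.8]
opening: 1.001
t 3.28 pos [ 0.4677 -0.2726  0.0074] yaw_y -1.08 F [ 0.23  0.38 -0.78] op 1.001 J [-42.  43. 102.   0.  34. -41.]
[-0.4  1.  -1.6] [-0.13 -0.13 -0.08]
time_s: 3.78
position: [0.4679, -0.2728, 0.0076]
tcp_rot: [[0.019, 1.0, -0.002], [1.0, -0.019, 0.002], [0.002, -0.002, -1.0]]
force: [-0.2, 0.7, -0.1]
opening: 0.631
t 3.78 pos [ 0.4679 -0.2728  0.0076] yaw_y -1.08 F [-0.25  0.75 -0.13] op 0.631 J [-42.  43. 102.   0.  34. -41.]
[-0.2  0.8 -1.4] [-0.1  -0.1  -0.08]
```

```bash
python3 -m jog '[[[0,0,0],[0,0,0],1],[[0,0,0],[0,0,0],1],[[0,0,0],[0,0,0],1],[[0,0,0],[0,0,0],1],[[0,0,-6],[0,0,0],1],[[0,0,-15],[0,0,0],1],[[0,0,-28],[0,0,0],1],[[0,0,-40],[0,0,0],1],[[0,0,-52],[0,0,0],1],[[0,0,-62],[0,0,0],1],[[0,0,-62],[0,0,0],1],[[0,0,-62],[0,0,0],1]]';python3 to.py .520 .091 .10 -10.6
python3 - <<'E'
from h import *
b=vision.capture("scene")[:,:,::-1]; cv2.imwrite("pics/lift.png",cv2.resize(b[150:260,235:345],None,fx=4,fy=4,interpolation=2))
E
```

```text
time_s: 4.78
position: [0.4683, -0.2731, 0.0703]
tcp_rot: [[0.019, 1.0, -0.001], [1.0, -0.019, 0.001], [0.001, -0.001, -1.0]]
force: [-0.3, -0.2, -2.0]
opening: 0.597
t 4.78 pos [ 0.4683 -0.2731  0.0703] yaw_y -1.07 F [-0.28 -0.16 -2.02] op 0.597 J [-42.  37. 101.   0.  42. -41.]
[365.   44.9 -29.4] [-0.03 -0.04  9.53]
```

View pics/lift.png

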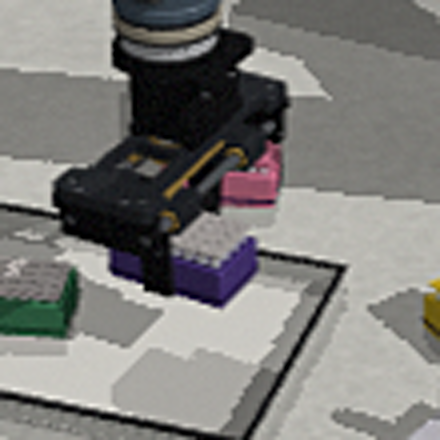

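The rack is held level, lifted clear of the tray; in the crop the block's near edge runs from (112,277) to (220,304). Next I'll measure how far the rack sits off the TCP along its length, using the known underside height.

Run:
```python
from h import *
np.set_printoptions(precision=4,suppress=True)
s=vision.capture("scene")[:,:,::-1].astype(int); st=bot.read_state(); p=st["position"]; R=st["tcp_rot"]; print(p)
m=s[...,0]-s[...,1]>18
for y in range(203,229): print(''.join('#' if m[y,x] else '.' for x in range(258,305)),y)
zb=p[2]-.0036
for k in (-3,0,3):
  for sx,sy in ((-46,26),(46,26),(-46,-26)):
    ax=-R[:,0]; ay=R[:,1]
    q=p*[1,1,0]+(ax*(sx)*-1*-1+R[:,0]*0)/1e3*1+ay*sy/1e3; 
    # rack long axis along tool x, offset k mm along +tool x
    q=p*[1,1,0]+R[:,0]*(sx*1.+k)/1e3+ay*sy/1e3
    print(k,sx,sy,proj("scene",q*[1,1,0]+[0,0,zb]),proj("scene",q*[1,1,0]+[0,0,zb+.03]))
```

```text
[ 0.4676 -0.2725  0.0692]
............................................... 203
............................................... 204
............................................... 205
............................................... 206
............................................... 207
............................................... 208
.......................................##...... 209
.....................................#####..... 210
.....................................####...... 211
.....#..............................######..... 212
.....####.........................########..... 213
.....#######........###...........########..... 214
.....#######........######......##########..... 215
.....########.......#########...##########..... 216
.....########........#####################..... 217
.....########........####################...... 218
.......######........###################....... 219
..........###........##################........ 220
.....................#################......... 221
.....................#################......... 222
....................#################.......... 223
.......................#############........... 224
...........................########............ 225
..............................####............. 226
............................................... 227
............................................... 228
-3 -46 26 [261.0321 217.9707] [260.2685 209.1199]
-3 46 26 [289.1638 226.6981] [288.7524 217.7505]
-3 -46 -26 [270.7774 208.9384] [270.1553 200.199 ]
0 -46 26 [261.929  218.2489] [261.1763 209.395 ]
0 46 26 [290.1035 226.9896] [289.7042 218.0389]
0 -46 -26 [271.6589 209.203 ] [271.0474 200.4605]
3 -46 26 [262.8272 218.5275] [262.0855 209.6705]
3 46 26 [291.0447 227.2816] [290.6574 218.3277]
3 -46 -26 [272.5417 209.4681] [271.9408 200.7223]
```

```bash
python3 -m jog '[[[20,3,-25],[0,0,0],1],[[60,6,-35],[0,0,2],1],[[95,11,-35],[0,0,4],1],[[130,16,-35],[0,0,6],1],[[165,20,-35],[0,0,8],1],[[200,24,-35],[0,0,9.5],1],[[235,29,-35],[0,0,9.5],1],[[270,33,-35],[0,0,9.5],1],[[305,38,-35],[0,0,9.5],1],[[335,42,-35],[0,0,9.5],1],[[355,44,-35],[0,0,9.5],1],[[365,45,-35],[0,0,9.5],1]]';python3 to.py .5205 .091 .055 -10.6
```

```text
time_s: 5.88
position: [0.5192, 0.0938, 0.1043]
tcp_rot: [[0.181, 0.984, -0.003], [0.984, -0.181, 0.002], [0.002, -0.004, -1.0]]
force: [-0.8, 0.2, -1.9]
opening: 0.595
t 5.88 pos [0.5192 0.0938 0.1043] yaw_y -10.41 F [-0.84  0.24 -1.92] op 0.595 J [ -2.  33. 102.   0.  45.   8.]
[-2.6  2.  49.3] [-0.22 -0.09  0.19]
```

```bash
python3 -m jog '[[[0,0,0],[0,0,0],1],[[0,0,20],[0,0,0],1],[[0,0,35],[0,0,0],1],[[0,0,46],[0,0,0],1],[[0,0,46],[0,0,0],1],[[0,0,46],[0,0,0],1]]';python3 to.py .5205 .091 .05 -10.6;  python3 - <<'E'
from h import *
a=vision.capture("top")[:,:,::-1]; b=vision.capture("scene")[:,:,::-1]
cv2.imwrite("pics/hov_top.png",a);cv2.imwrite("pics/hov_scene.png",b)
o=np.zeros((440,800,3),np.uint8)
o[:,:400]=cv2.resize(a[190:278,210:290],(400,440),interpolation=2); o[:,400:800]=cv2.resize(b[220:308,340:420],(400,440),interpolation=2)
cv2.imwrite("pics/hov.png",o)
E
```

```text
time_s: 6.38
position: [0.5193, 0.0902, 0.0584]
tcp_rot: [[0.185, 0.983, -0.004], [0.983, -0.185, 0.002], [0.001, -0.004, -1.0]]
force: [-0.1, 0.4, -2.6]
opening: 0.595
t 6.38 pos [0.5193 0.0902 0.0584] yaw_y -10.66 F [-0.07  0.39 -2.6 ] op 0.595 J [ -2.  38. 103.   0.  39.   8.]
[1.  1.1 8.4] [-0.23 -0.05 -0.06]
```

View pics/hov.png

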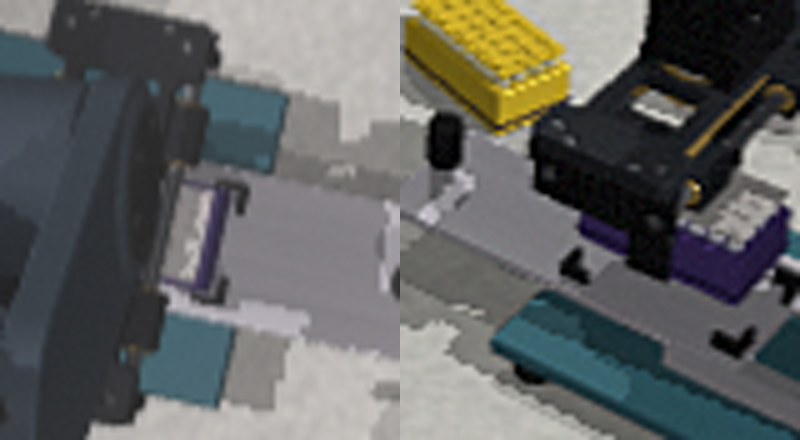

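The top crop (left) shows the rack's purple front end between the two front corner pieces at about (238,195) and (212,292). The scene crop shows the rack hovering over the nest. Now for numbers.

Run:
```python
from h import *
np.set_printoptions(precision=4,suppress=True)
t=cv2.imread("pics/hov_top.png").astype(int); s=cv2.imread("pics/hov_scene.png").astype(int)
d=t[...,0]-t[...,1]; print("top B-G"); 
for y in range(224,251): print(y,' '.join('%3d'%v for v in d[y,240:258]),'|',' '.join('%3d'%v for v in t[y,247:262].max(1)))
m=s[...,0]-s[...,1]>15
print("scene")
for y in range(252,284): print(''.join('#' if m[y,x] else ('o' if s[y,x].max()<50 else '.') for x in range(370,425)),y)
p=np.array([.5195,.0904,.0584]); th=np.radians(79.35); ax=np.array([np.cos(th),np.sin(th),0]); ay=np.array([-np.sin(th),np.cos(th),0])
for sx,sy in ((-46,26),(-46,-26),(46,-26),(46,26)):
  for z in (.0548,.0848): print(sx,sy,z,[proj(n,(p+ax*sx/1e3+ay*sy/1e3)*[1,1,0]+[0,0,z]) for n in("top","scene")])
print("nest inner")
n=np.array([.5196,.0905,.04])
for sx,sy in ((-48.5,28.5),(-48.5,-28.5),(48.5,-28.5),(48.5,28.5)): print(sx,sy,[proj(c,n+ax*sx/1e3+ay*sy/1e3) for c in("top","scene")])
```

```text
top B-G
224   2   0   1   1   3   1   3   1   3   5   5   4   4   5   5   5   5   5 | 109 102 107 111 110 110 111 111 122 110 105 123 120 105 101
225   0   1  10   2   3   2   4   4   4   4   4   5   4   5   3   4   4   4 | 108 109 110 110 110 110  99  99 100 112 112 121 134 128 125
226   1   1   4   2   2   2  11  15  14  11   8   6   5   2   1   2   2   3 |  90  93  94 103 103 110  73  65  66  75  81  88 118 133 134
227   1   1   1   2   3   1   3   4  10  13  17  16  19  12   8   1   2   1 | 120 109 106  95  99  96  64  77  57  58  52  58  75 132 134
228   1   1   2   2   2   2   0   0   2   3   5   4  14  29  19  12   6   3 | 138 132 121 133 156 139  91  81  63  97  82  50  54 130 133
229   2   1   1   3   3   1   0   0   1   0   0   0  10  32  22  15   8   3 | 137 136 135 177 179 130  96  71  63 100  74  49  73 132 133
230   1   1   1   2   1   0   1   0   1   0   0  -1  18  32  18  17   7   1 | 137 135 138 177 182 110  92  67  67 106  61  47  95 131 132
231   1   0   2   2   2   0  -1   0   0   0   0   0  23  33  19  13   4   1 | 138 137 146 185 188 101  90  65  71 123  56  47 
[... 4734 characters left out ...]
228, 228.0804]), array([374.5702, 266.4701])]
-46 -26 0.0848 [array([254.1526, 227.2017]), array([375.3495, 257.2658])]
46 -26 0.0548 [array([220.5617, 220.725 ]), array([406.4841, 281.0434])]
46 -26 0.0848 [array([217.9659, 219.6535]), array([407.7667, 271.7288])]
46 26 0.0548 [array([216.1178, 240.6524]), array([416.6966, 270.0125])]
46 26 0.0848 [array([213.3978, 240.1029]), array([418.0934, 260.7846])]
nest inner
-48.5 28.5 [array([253.0259, 249.3137]), array([384.512 , 259.7591])]
-48.5 -28.5 [array([257.7304, 227.7107]), array([372.8601, 271.0755])]
48.5 -28.5 [array([221.021 , 220.0536]), array([406.2809, 286.535 ])]
48.5 28.5 [array([216.2115, 241.6244]), array([417.4001, 274.3752])]
```

Rack and nest nearly line up. The views suggest moving about 1 mm more toward +x and 0.5 mm inward. I'll correct that and lower in steps, watching the force.

```bash
python3 -m jog '[[[0.8,1.1,6],[-0.2,0,0],1],[[0.8,1.1,10],[-0.2,0,0],1],[[0.8,1.1,10],[-0.2,0,0],1],[[0.8,1.1,10],[-0.2,0,0],1],[[0.8,1.1,10],[-0.2,0,0],1]]';for i in 1 2 3; do python3 to.py .5206 .0908 .0356 -10.6; done
python3 - <<'E'
from h import *
for i in range(5): vision.capture("top"); print(bot.read_state()["position"].round(4))
E
```

```text
time_s: 6.9
position: [0.521, 0.0919, 0.0492]
tcp_rot: [[0.183, 0.983, 0.002], [0.983, -0.183, 0.001], [0.001, 0.002, -1.0]]
force: [-0.2, -0.2, -2.5]
opening: 0.598
t 6.90 pos [0.521  0.0919 0.0492] yaw_y -10.57 F [-0.17 -0.19 -2.5 ] op 0.598 J [ -2.  39. 104.   0.  38.   8.]
[-1.2 -0.3 13.6] [ 0.09 -0.08  0.03]
t 6.90 pos [0.521  0.0919 0.0492] yaw_y -10.57 F [-0.17 -0.19 -2.5 ] op 0.598 J [ -2.  39. 104.   0.  38.   8.]
[-1.2 -0.3 13.6] [ 0.09 -0.08  0.03]
t 6.90 pos [0.521  0.0919 0.0492] yaw_y -10.57 F [-0.17 -0.19 -2.5 ] op 0.598 J [ -2.  39. 104.   0.  38.   8.]
[-1.2 -0.3 13.6] [ 0.09 -0.08  0.03]
[0.5211 0.0919 0.0492]
[0.5212 0.0919 0.0493]
[0.5211 0.0919 0.0493]
[0.5211 0.0919 0.0493]
[0.5211 0.0919 0.0492]
```

```bash
python3 -m jog '[[[-0.9,-0.4,3],[0,0,0],1],[[-0.9,-0.4,4],[0,0,0],1],[[-0.9,-0.4,5],[0,0,0],1],[[-0.9,-0.4,6],[0,0,0],1],[[-0.9,-0.4,7],[0,0,0],1],[[-0.9,-0.4,8],[0,0,0],1],[[-0.9,-0.4,8.5],[0,0,0],1],[[-0.9,-0.4,8.5],[0,0,0],1]]';python3 to.py .5206 .0908 .0356 -10.6
```

```text
time_s: 7.82
position: [0.5204, 0.091, 0.0404]
tcp_rot: [[0.184, 0.983, 0.001], [0.983, -0.184, 0.001], [0.001, 0.001, -1.0]]
force: [-0.1, 0.2, -2.9]
opening: 0.593
t 7.82 pos [0.5204 0.091  0.0404] yaw_y -10.58 F [-0.1   0.18 -2.88] op 0.593 J [ -2.  39. 104.   0.  37.   8.]
[-0.2  0.2  4.8] [ 0.07 -0.08  0.02]
```

The rack's underside is now below the corner tops and no contact force shows, so it has entered the nest. Next: set it down and release.

```bash
python3 -m jog '[[[0,0,1],[0,0,0],1],[[0,0,2],[0,0,0],1],[[0,0,3],[0,0,0],1],[[0,0,4],[0,0,0],1],[[0,0,4.7],[0,0,0],1],[[0,0,4.7],[0,0,0],1]]';python3 to.py .5206 .0908 .0356 -10.6
```

```text
time_s: 8.32
position: [0.5204, 0.0911, 0.0357]
tcp_rot: [[0.184, 0.983, 0.001], [0.983, -0.184, 0.001], [0.001, 0.001, -1.0]]
force: [0.3, -0.0, -0.6]
opening: 0.594
t 8.32 pos [0.5204 0.0911 0.0357] yaw_y -10.58 F [ 0.31 -0.04 -0.62] op 0.594 J [ -2.  40. 104.   0.  36.   8.]
[-0.2  0.2  0.1] [ 0.07 -0.08  0.02]
```

```bash
python3 -m jog '[[[0,0,0.3],[0,0,0],0.25],[[0,0,0.3],[0,0,0],0.2],[[0,0,0.3],[0,0,0],0.2],[[0,0,0.3],[0,0,0],0.2],[[0,0,-5],[0,0,0],0.2],[[0,0,-25],[0,0,0],0.2],[[0,0,-60],[0,0,0],0.2],[[0,0,-90],[0,0,0],0.2],[[-30,0,-110],[0,0,0],0.4],[[-70,0,-110],[0,0,0],0.8],[[-110,0,-110],[0,0,0],1],[[-150,0,-110],[0,0,0],1]]';python3 to.py .4909 -.053 .09 -10.6
python3 - <<'E'
from h import *
a=vision.capture("top")[:,:,::-1]; b=vision.capture("scene")[:,:,::-1]
cv2.imwrite("pics/pl_top.png",a);cv2.imwrite("pics/pl_scene.png",b)
o=np.zeros((440,800,3),np.uint8)
o[:,:400]=cv2.resize(a[190:278,210:290],(400,440),interpolation=2); o[:,400:800]=cv2.resize(b[220:308,340:420],(400,440),interpolation=2)
cv2.imwrite("pics/pl.png",o)
E
```

```text
time_s: 9.32
position: [0.4927, -0.0577, 0.147]
tcp_rot: [[0.182, 0.983, 0.004], [0.983, -0.182, 0.0], [0.001, 0.004, -1.0]]
force: [-0.3, -0.2, -0.6]
opening: 0.581
t 9.32 pos [ 0.4927 -0.0577  0.147 ] yaw_y -10.48 F [-0.34 -0.16 -0.59] op 0.581 J [-20.  27. 105.   0.  48.  -9.]
[ 4.2 -2.8 57. ] [ 0.22 -0.06  0.12]
```

View pics/pl.png

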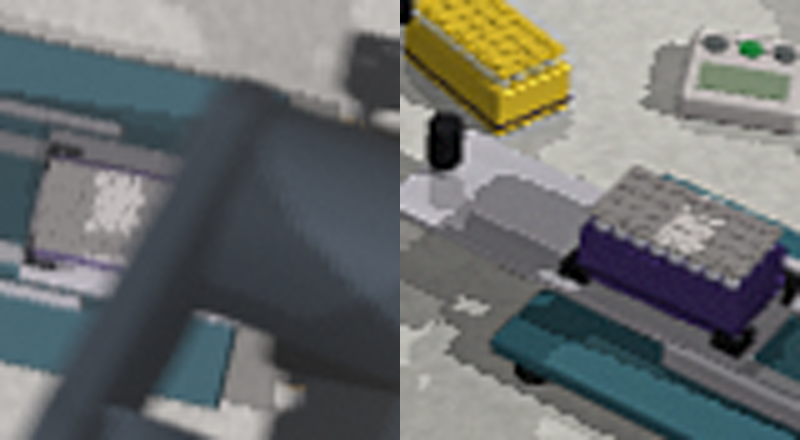

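The rack lies flat among the four corner pieces, mat proud, with the gripper clear. Next I go in front of the knob with closed fingers.

```bash
python3 to.py .4850 -.0860 .047 -10.6; python3 -m jog '[[[-15,-2,0],[0,0,0],1],[[-27,-2,0],[0,0,0],1],[[-29,-2.5,0],[0.2,0,0],1],[[-29,-2.5,20],[0.2,0,0],1],[[-29,-2.5,40],[0.2,0,0],1],[[-29,-2.5,60],[0.2,0,0],1],[[-29,-2.5,75],[0.2,0,0],1],[[-29,-2.5,90],[0.2,0,0],1],[[-29,-2.5,99],[0.2,0,0],1],[[-29,-2.5,99],[0.2,0,0],1],[[-29,-2.5,99],[0.2,0,0],1]]'; python3 to.py .4909 -.053 .047 -10.6
```

```text
t 9.42 pos [ 0.4929 -0.0617  0.1465] yaw_y -10.95 F [ 0.81 -0.2  -1.06] op 0.491 J [-20.  27. 105.   0.  48.  -9.]
[-25.3  -3.5  99.5] [ 0.22  0.03 -0.35]
time_s: 10.33
position: [0.4852, -0.0839, 0.0465]
tcp_rot: [[0.183, 0.983, -0.002], [0.983, -0.183, 0.002], [0.002, -0.003, -1.0]]
force: [0.6, 1.1, 0.5]
opening: 0.002
t 10.33 pos [ 0.4852 -0.0839  0.0465] yaw_y -10.54 F [0.59 1.05 0.53] op 0.002 J [-23.  37. 109.   0.  34. -12.]
[31.4 -0.1 -0.5] [-0.16 -0.1   0.06]
```

```bash
python3 -m jog '[[[6,0,0],[0,0,0],1],[[10,0,0],[0,0,0],1],[[13,0,0],[0,0,0],1],[[18,0,0],[0,0,0],1],[[26,0,0],[0,0,0],1],[[36,0,0],[0,0,0],1],[[47,0,0],[0,0,0],1],[[58,0,0],[0,0,0],1],[[69,0,0],[0,0,0],1],[[80,0,0],[0,0,0],1],[[90,0,0],[0,0,0],1],[[98,0,0],[0,0,0],1]]'; python3 to.py
```

```text
time_s: 11.33
position: [0.5043, 0.0131, 0.0469]
tcp_rot: [[0.183, 0.983, 0.0], [0.983, -0.183, 0.001], [0.001, 0.0, -1.0]]
force: [2.9, -3.4, 0.8]
opening: 0.007
t 11.33 pos [0.5043 0.0131 0.0469] yaw_y -10.53 F [ 2.92 -3.37  0.8 ] op 0.007 J [-11.  38. 107.   0.  35.  -1.]
```

```bash
python3 -m jog '[[[7,0,0],[0,0,0],1],[[14,0,0],[0,0,0],1],[[21,0,0],[0,0,0],1],[[28,0,0],[0,0,0],1],[[34,0,0],[0,0,0],1],[[39,0,0],[0,0,0],1],[[43,0,0],[0,0,0],1],[[46,0,0],[0,0,0],1],[[49,0,0],[0,0,0],1],[[51,0,0],[0,0,0],1],[[52,0,0],[0,0,0],1]]'; python3 to.py
```

```text
time_s: 12.25
position: [0.5114, 0.0634, 0.0466]
tcp_rot: [[0.183, 0.983, -0.004], [0.983, -0.183, 0.002], [0.001, -0.005, -1.0]]
force: [1.6, -3.2, 0.7]
opening: 0.005
t 12.25 pos [0.5114 0.0634 0.0466] yaw_y -10.57 F [ 1.63 -3.15  0.74] op 0.005 J [ -5.  38. 105.   0.  37.   5.]
```

```bash
python3 -m jog '[[[2,0,0],[0,0,0],1],[[4,0,0],[0,0,0],1],[[6,0,0],[0,0,0],1],[[8,0,0],[0,0,0],1],[[9,0,0],[0,0,0],1]]'; python3 -m jog '[[[1,0,0],[0,0,0],1],[[2,0,0],[0,0,0],1]]'; python3 -m jog '[[[1,0,0],[0,0,0],1],[[2,0,0],[0,0,0],1]]'; python3 to.py
```

```text
time_s: 12.67
position: [0.5132, 0.0718, 0.0466]
tcp_rot: [[0.183, 0.983, -0.004], [0.983, -0.183, 0.001], [0.0, -0.004, -1.0]]
force: [-0.1, -7.6, 1.1]
opening: 0.003
time_s: 12.83
position: [0.5132, 0.072, 0.0467]
tcp_rot: [[0.181, 0.983, -0.005], [0.983, -0.181, -0.001], [-0.002, -0.005, -1.0]]
force: [-1.4, -14.8, 1.5]
opening: 0.006
time_s: 13.0
position: [0.5133, 0.0723, 0.0467]
tcp_rot: [[0.18, 0.984, -0.006], [0.984, -0.18, -0.004], [-0.005, -0.006, -1.0]]
force: [-2.7, -22.6, 2.3]
opening: 0.009
t 13.00 pos [0.5133 0.0723 0.0467] yaw_y -10.35 F [ -2.71 -22.59   2.33] op 0.009 J [ -4.  38. 105.  -0.  37.   6.]
```

The carriage is at its stop: the position stalled at y ≈ 0.072 with the force rising to 22 N. I'll back off, rise and go over the palm rest.

```bash
python3 -m jog '[[[-6,0,0],[0,0,0],1],[[-16,0,0],[0,0,0],1],[[-28,0,-5],[0,0,0],1],[[-30,0,-40],[0,0,0],1],[[-30,0,-80],[0,0,0],1],[[-30,0,-120],[0,0,0],1],[[-30,0,-160],[0,0,0],1],[[-30,0,-180],[0,0,0],1],[[-30,0,-180],[0,0,0],1]]'; python3 to.py .5378 .187 .215 -10.6
python3 - <<'E'
from h import *
a=vision.capture("top")[:,:,::-1]; b=vision.capture("scene")[:,:,::-1]
cv2.imwrite("pics/in_top.png",a);cv2.imwrite("pics/in_scene.png",b)
o=np.zeros((480,800,3),np.uint8)
o[:,:400]=cv2.resize(a[170:290,140:240],(400,480),interpolation=2); o[:,400:800]=cv2.resize(b[215:341,400:505],(400,480),interpolation=2)
cv2.imwrite("pics/in.png",o)
E
```

```text
time_s: 13.75
position: [0.5127, 0.0455, 0.2323]
tcp_rot: [[0.184, 0.983, 0.009], [0.983, -0.184, 0.001], [0.003, 0.009, -1.0]]
force: [0.8, -0.0, -0.3]
opening: 0.005
t 13.75 pos [0.5127 0.0455 0.2323] yaw_y -10.58 F [ 0.8  -0.04 -0.31] op 0.005 J [-7. 21. 97.  0. 61.  3.]
[143.7  -1.5  17.7] [ 0.51 -0.16  0.02]
```

View pics/in.png

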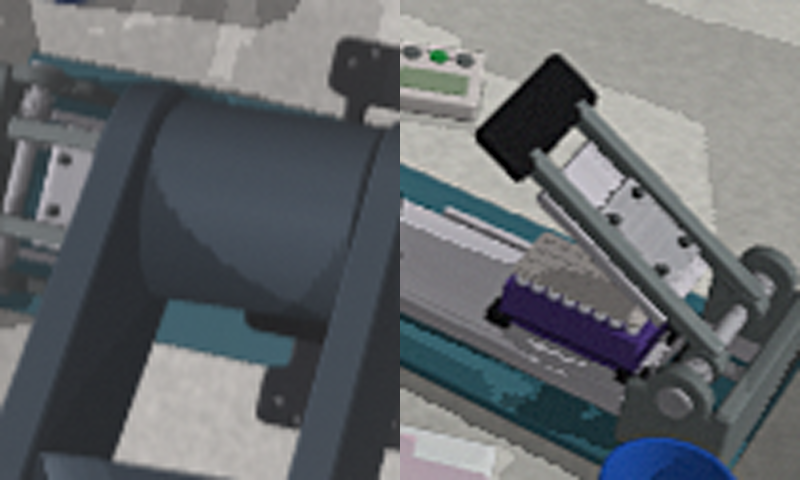

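The scene crop shows the rack fully under the raised plate, still upright in the nest. The palm rest's centre is at about (538,116) in the crop. I'll verify it by triangulation and move above it.

```bash
python3 - <<'E'
from h import *
print(proj("scene",np.array([.5378,.187,.179])),"seen 436.2 245.4;",tri((187.8,223),(436.2,245.4)))
E
python3 -m jog '[[[20,0,0],[0.4,0,0],1],[[55,-1,0],[0.4,0,0],1],[[90,-1,0],[0.4,0,0],1],[[120,-1,0],[0.4,0,0],1],[[138,-1,5],[0.4,0,0],1],[[142,-1,15],[0.4,0,0],1],[[142,-1,15],[0.4,0,0],1],[[142,-1,15],[0.4,0,0],1]]'; python3 to.py .5378 .187 .19 -10.6
```

```text
[437.82992188 243.45802123] seen 436.2 245.4; (array([0.53643064, 0.18222212, 0.17053879]), np.float64(0.003402628763748713))
time_s: 14.52
position: [0.533, 0.1849, 0.2096]
tcp_rot: [[0.183, 0.983, -0.015], [0.983, -0.183, 0.002], [-0.001, -0.015, -1.0]]
force: [-0.8, 0.6, -0.3]
opening: 0.01
t 14.52 pos [0.533  0.1849 0.2096] yaw_y -10.56 F [-0.83  0.57 -0.28] op 0.010 J [ 8. 27. 91.  0. 63. 18.]
[ 2.9  4.7 19.5] [-0.84  0.05  0.04]
```

```bash
python3 -m jog '[[[1,3,8],[0,0,0],1],[[1,4,16],[0,0,0],1],[[1,4,19],[0,0,0],1],[[1,4,19],[0,0,0],1]]'; python3 -m jog '[[[0,0,2],[0,0,0],1],[[-1,0,4],[0,0,0],1],[[-2,0,6],[0,0,0],1],[[-4,0,9],[0,0,0],1],[[-6,0,12],[0,0,0],1]]'; python3 to.py
```

```text
time_s: 14.85
position: [0.5382, 0.185, 0.1918]
tcp_rot: [[0.185, 0.983, -0.011], [0.983, -0.185, 0.003], [0.001, -0.012, -1.0]]
force: [-1.0, 0.6, -1.2]
opening: 0.007
time_s: 15.27
position: [0.538, 0.1801, 0.1815]
tcp_rot: [[0.183, 0.983, -0.007], [0.983, -0.183, 0.003], [0.002, -0.008, -1.0]]
force: [-0.7, 0.2, 2.4]
opening: 0.006
t 15.27 pos [0.538  0.1801 0.1815] yaw_y -10.56 F [-0.74  0.24  2.42] op 0.006 J [ 7. 29. 93.  0. 59. 18.]
```

```bash
python3 -m jog '[[[-3,0,4],[0,0,0],1],[[-6,0,9],[0,0,0],1],[[-10,0,15],[0,0,0],1],[[-13,0,21],[0,0,0],1],[[-16,0,27],[0,0,0],1],[[-19,0,33],[0,0,0],1],[[-21.5,0,39],[0,0,0],1],[[-24,0,45],[0,0,0],1],[[-26,0,51],[0,0,0],1],[[-28,0,57],[0,0,0],1],[[-29.5,0,62],[0,0,0],1],[[-30.5,0,65],[0,0,0],1]]'; python3 to.py
```

```text
time_s: 16.27
position: [0.5318, 0.1506, 0.1154]
tcp_rot: [[0.184, 0.983, -0.008], [0.983, -0.184, 0.004], [0.002, -0.009, -1.0]]
force: [1.5, 4.3, 5.8]
opening: -0.0
t 16.27 pos [0.5318 0.1506 0.1154] yaw_y -10.60 F [1.49 4.27 5.82] op -0.000 J [ 4. 33. 98.  0. 49. 14.]
```

```bash
python3 -m jog '[[[0,0,2],[0,0,0],1],[[0,0,4],[0,0,0],1],[[0,0,6],[0,0,0],1],[[0,0,8],[0,0,0],1],[[0,0,10],[0,0,0],1],[[0,0,12],[0,0,0],1],[[0,0,13],[0,0,0],1]]'; python3 to.py
```

```text
time_s: 16.85
position: [0.5314, 0.1486, 0.1033]
tcp_rot: [[0.182, 0.983, -0.009], [0.983, -0.182, -0.0], [-0.002, -0.009, -1.0]]
force: [0.7, -3.8, 7.0]
opening: 0.003
t 16.85 pos [0.5314 0.1486 0.1033] yaw_y -10.47 F [ 0.68 -3.8   7.04] op 0.003 J [ 4. 35. 98.  0. 48. 14.]
```

```bash
python3 -m jog '[[[-0.5,0,2],[0,0,0],1],[[-1,0,4],[0,0,0],1],[[-1,0,6],[0,0,0],1],[[-1,0,7],[0,0,0],1],[[-1,0,8],[0,0,0],1]]'; python3 to.py
```

```text
time_s: 17.27
position: [0.5311, 0.1476, 0.0955]
tcp_rot: [[0.182, 0.983, -0.009], [0.983, -0.182, -0.001], [-0.002, -0.009, -1.0]]
force: [0.4, -5.0, 8.2]
opening: 0.004
t 17.27 pos [0.5311 0.1476 0.0955] yaw_y -10.47 F [ 0.37 -5.04  8.23] op 0.004 J [ 4. 35. 99.  0. 47. 14.]
```

```bash
python3 -m jog '[[[0,0,1],[0,0,0],1],[[0,0,2],[0,0,0],1]]' | grep -E 'pos|force'; python3 -m jog '[[[0,0,0.5],[0,0,0],1],[[0,0,1],[0,0,0],1]]'| grep -E 'pos|force'; python3 -m jog '[[[0,0,0.5],[0,0,0],1],[[0,0,0.5],[0,0,0],1]]'| grep -E 'pos|force'
```

```text
position: [0.5311, 0.1474, 0.0937]
force: [-1.0, -4.9, 11.1]
position: [0.5311, 0.1473, 0.0932]
force: [-1.6, -5.4, 15.9]
position: [0.5311, 0.1473, 0.0931]
force: [-0.9, -5.4, 15.5]
```

```bash
python3 -m jog '[[[0,0,0.3],[0,0,0],1],[[0,0,0.3],[0,0,0],1],[[0,0,0.3],[0,0,0],1]]'| grep -E 'pos|force';python3 -m jog '[[[0,0,0],[0,0,0],1],[[0,0,0],[0,0,0],1],[[0,0,0],[0,0,0],1]]'| grep -E 'pos|force'
python3 - <<'E'
from h import *
b=vision.capture("scene")[:,:,::-1]
cv2.imwrite("pics/pr_scene.png",b); print(bot.read_state()["force"])
cv2.imwrite("pics/pr.png",cv2.resize(b[215:341,380:505],(750,756//1)[:2],interpolation=2)[:600])
E
```

```text
position: [0.5311, 0.1473, 0.0931]
force: [-2.5, -5.9, 17.2]
position: [0.5311, 0.1473, 0.0931]
force: [-2.6, -4.9, 16.1]
[-2.26236805 -4.5594672  17.04998652]
```

View pics/pr.png

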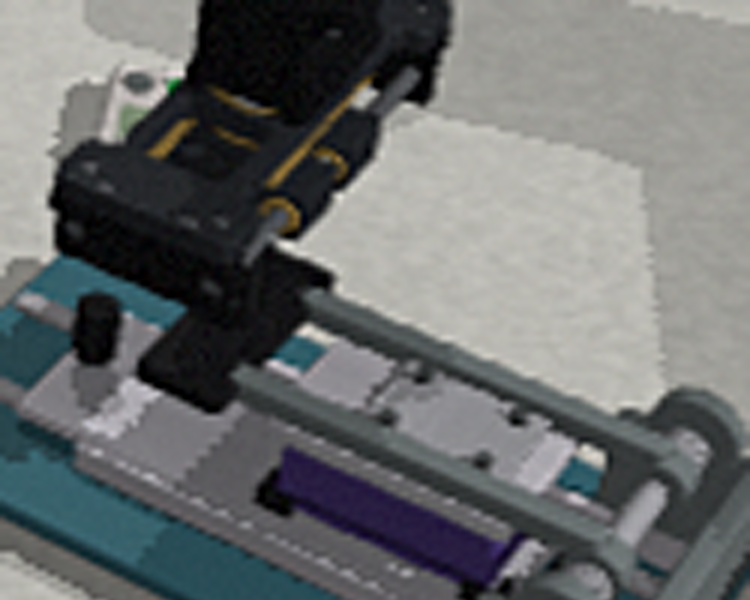

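The plate looks level, with the rest pressed near its middle and z fixed at 0.0931 while the force rises, so it is on its stops at about 16.5 N. I'll hold here for more than 2 s.

```bash
for i in 1 2 3 4 5; do python3 -m jog '[[[0,0,0],[0,0,0],1],[[0,0,0],[0,0,0],1],[[0,0,0],[0,0,0],1],[[0,0,0],[0,0,0],1],[[0,0,0],[0,0,0],1],[[0,0,0],[0,0,0],1]]'| grep -E 'time|pos|force'; done
```

```text
time_s: 18.82
position: [0.5311, 0.1473, 0.0931]
force: [-2.7, -5.6, 17.4]
time_s: 19.32
position: [0.5312, 0.1473, 0.0931]
force: [-1.8, -5.0, 17.3]
time_s: 19.82
position: [0.5311, 0.1473, 0.0931]
force: [-1.9, -5.1, 16.5]
time_s: 20.32
position: [0.5312, 0.1473, 0.0931]
force: [-2.0, -5.0, 16.0]
time_s: 20.82
position: [0.5312, 0.1473, 0.0931]
force: [-1.9, -5.3, 17.0]
```

```bash
python3 -m jog '[[[0,0,-2],[0,0,0],1],[[0,0,-6],[0,0,0],1],[[1,0,-12],[0,0,0],1],[[3,0,-19],[0,0,0],1],[[5,0,-27],[0,0,0],1],[[8,0,-35],[0,0,0],1],[[11,0,-43],[0,0,0],1],[[14,0,-51],[0,0,0],1],[[18,0,-59],[0,0,0],1],[[22,0,-67],[0,0,0],1],[[26,0,-75],[0,0,0],1],[[29,0,-82],[0,0,0],1]]'|grep -E 'pos|force'; python3 -m jog '[[[2,0,-5],[0,0,0],1],[[3,0,-10],[0,0,0],1],[[3,0,-20],[0,0,0],1],[[3,0,-40],[0,0,0],1],[[3,0,-70],[0,0,0],1],[[-30,0,-90],[0,0,0],1],[[-65,0,-90],[0,0,0],1],[[-100,-20,-90],[0,0,0],1],[[-140,-30,-90],[0,0,0],1],[[-180,-40,-90],[0,0,0],1],[[-215,-50,-90],[0,0,0],1],[[-220,-60,-90],[0,0,0],1]]'
python3 - <<'E'
from h import *
a=vision.capture("top")[:,:,::-1]; b=vision.capture("scene")[:,:,::-1]
o=np.zeros((480,800,3),np.uint8)
o[:,:400]=cv2.resize(a[170:290,140:240],(400,480),interpolation=2); o[:,400:800]=cv2.resize(b[215:341,400:505],(400,480),interpolation=2)
cv2.imwrite("pics/end.png",o); cv2.imwrite("pics/end_full.png",b)
s=bot.read_state(); print(s["time_s"],s["force"])
# mat-top vs block: print purple column heights under the plate in before/after
for n in ("pl_scene","in_scene"): pass
E
```

```text
position: [0.5372, 0.1792, 0.174]
force: [-0.9, 1.9, 0.5]
time_s: 22.82
position: [0.437, -0.0324, 0.2635]
tcp_rot: [[0.188, 0.982, -0.01], [0.982, -0.188, 0.0], [-0.002, -0.01, -1.0]]
force: [0.3, -0.2, -0.8]
opening: 0.004
22.9167 [-0.27496405 -0.06561801 -0.3482651 ]
```

View pics/end.png

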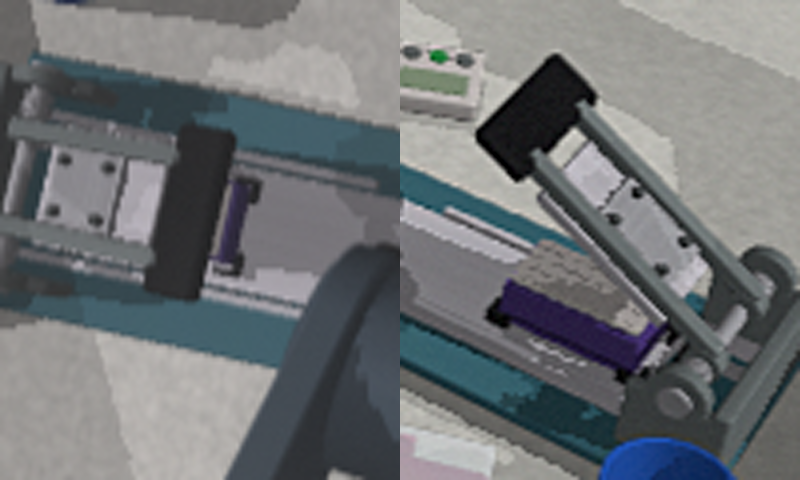

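The cap mat's rear corner has dropped from row 233 to row 241 in the crop, about 2 px or roughly 6 mm. That matches home. The plate is raised again and the rack is seated. One last numeric check that nothing else moved, then I hand in.

Run:
```python
from h import *
e=cv2.imread("pics/end_full.png"); s0=cv2.imread("pics/scene0.png"); i=cv2.imread("pics/in_scene.png")
def ch(a,b,w): x0,y0,x1,y1=w; return int((np.abs(a.astype(int)-b)[y0:y1,x0:x1].max(2)>40).sum())
for n,w in dict(green=(215,210,258,238),tubes=(210,255,262,315),bottle=(280,280,308,326),bowl=(305,310,362,352),tips=(358,320,428,378),pot=(445,328,492,385)).items(): print(n,ch(e,s0,w))
print("carriage/knob in vs end",ch(e,i,(380,255,440,300)))
bot.hand_in(); print(bot.read_state()["time_s"])
```

```text
green 267
tubes 0
bottle 0
bowl 4
tips 0
pot 0
carriage/knob in vs end 20
the job is handed in; nothing more can be done
the job is handed in; nothing more can be done
```

Run:
```python
import cv2,numpy as np
for f in ("scene0","end_full"):
    a=cv2.imread(f"pics/{f}.png").astype(int)[205:245,210:262]; m=(a[...,1]-a[...,2]>25)&(a[...,1]-a[...,0]>5); y,x=np.nonzero(m); print(f,m.sum(),x.mean().round(2),y.mean().round(2),x.min(),x.max(),y.min(),y.max())
```

```text
scene0 307 27.16 22.91 10 44 12 28
end_full 306 27.11 22.91 10 44 12 28
```

The purple rack's caps are pressed home, and I handed the job in about 23 s into the 67 s allowed.

- **Rack:** I gripped it across its 52 mm sides, carried it without dropping it and set it flat in the nest.
- **Carriage:** I pushed it in by the knob until it stopped moving and the force rose to about 22 N.
- **Pressing:** I pressed the palm rest down until the plate looked level and sat on its stops. I held it at about 16–17 N for over 3 s; the highest reading was 17.4 N. Then I let the plate rise with the fingers.

**Last checks:**
- The cap mat sits about 6 mm lower in the scene picture, which matches home; one picture pixel is about 3 mm there.
- The plate is raised again, and the rack is still seated in the nest under it.
- The carriage area looked the same before and after pressing.
- The robot was clear of everything.
- The tubes, bottle, bowl, tip box and pot have not moved.
- **Disagreement:** the pixel comparison flagged 267 changed pixels around the green rack. Its outline is identical in the first and last pictures, so I take that to be a change of shadow. I only made this second check after handing in.
- **Smaller disagreement:** the two cameras differed by 2–4 mm on the nest and the palm rest. I took values between them, and the force readings while setting the rack down and pressing were as expected.

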